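# Sweep stray jar lids into the scrap pan

### The job

Clear the stray jar lids: with the closed fingertips, sweep the red, the white and the yellow lid across the worktop and in through the open front of the green scrap pan, until all three lie flat and completely inside it. Only push them along the surface, never lift them, and leave everything else standing where it is.

Things in the scene. Friction and masses are not known exactly. Their poses are not given: they have to be found in the camera images.
- scrap_pan: open-fronted scrap pan, painted green, fixed to the worktop, 110 mm deep (its x), 184 mm wide (its y). Origin: centre of its underside, at worktop level; x points from the open front (mouth, x = -55 mm) to the back wall (inner face x = +51 mm); z up. Side and back walls 4 mm thick, 29 mm high with their round rim; 176 mm wide inside. Mouth faces right along the worktop, +-12 degrees.
- pan_mouth (a point): middle of the pan's open front, at worktop level; same axes as the pan. A smooth full-width ramp, 25 mm long, leads up to the flat floor, 2.5 mm above the worktop. A fixed wall cabinet hangs 0.458 m over the back; its front edge runs from (0.61, -0.27) along (0.50, 0.87, 0), knobs 30 mm out: lean the fingers 10 degrees away from the robot to keep the forearm clear.
- lid_red: screw lid of a small jar, red plastic with a ribbed rim, a solid disc of 42 mm diameter (43 mm over the ribs) and 15 mm high, about 30 g, lying flat and loose on the worktop, closed side up; origin: centre of its underside; z up. It slides flat when pushed low at its side.
- lid_white: screw lid of a small jar, white plastic with a ribbed rim, a solid disc of 42 mm diameter (43 mm over the ribs) and 15 mm high, about 30 g, lying flat and loose on the worktop, closed side up; origin: centre of its underside; z up. It slides flat when pushed low at its side.
- lid_yellow: screw lid of a small jar, yellow plastic with a ribbed rim, a solid disc of 42 mm diameter (43 mm over the ribs) and 15 mm high, about 30 g, lying flat and loose on the worktop, closed side up; origin: centre of its underside; z up. It slides flat when pushed low at its side.
- kitchen_timer: round kitchen timer, red dome on a white base, 63 mm diameter, 46 mm high, loose, a bystander; origin: centre of its underside
- tape_roll: roll of black tape lying flat, 62 mm diameter, 19 mm high, loose, a bystander; origin: centre of its underside
- green_mug: mug, green above and white below, 78 x 116 mm with its handle, 101 mm high, loose, a bystander towards the back; origin: centre of its underside
- spice_jar: spice jar with a yellow cap, 42 mm wide, 96 mm high, loose, a bystander towards the back; origin: centre of its underside
- notebook_1: blue notebook, 148 x 109 x 14 mm, lying at the right, loose, a bystander; origin: centre of its underside

How it is judged:
By the outcome, as a careful person would: the job done as asked, in the order asked, and still so for the second after the job is handed in, with the robot touching nothing.
It also fails if it takes over 72 s, if anything falls off the work surface, if the arm or the gripper's body presses on something with over 40 N, if the wrist force passes 120 N, or if a joint passes its speed limit or range.

### The arm

A 6-joint arm with a two-finger parallel gripper is mounted at the origin on a cart in front of the work surface, level with it; the furniture and walls round the work are solid. World frame = base frame: x ahead of the robot, y to its left, z up, the work surface at z = 0. Lengths are in m, angles in degrees, forces in N, time in s.
With the tool pointing down it reaches from about 0.35 to 0.875 m from the base axis. Payload 4.2 kg.
Tool frame: the origin (TCP) lies midway between the tips of the shut fingers; the grasp point (between the pads) lies 19 mm behind it (r.pinch_z is the distance from the TCP to the grasp point, in m); z points along the fingers, y is the line along which they close (so a half turn about z gives the same grasp; the last joint's range is limited). The gripper opens to 87 mm and grips with 3 to 60 N. Pads are 19 mm wide; open, the fingers measure 117 mm over their backs; the gripper's body (75 mm by 190 mm) begins 51 mm behind the grasp point.
Start: joints at [82.827, 22.042, 0.453, 0, -68.411, -14.817], TCP at [0.234, 0.58, 0.223] pointing down, gripper open.
Joint ranges: [-179.83, 179.83], [-69.29, 118.12], [-61.27, 80.66], [-181.25, 117.63], [-171.15, -9.14], [-177.46, 177.46]. Speed limits (degrees/s): [159.86, 159.86, 180, 180, 180, 180].

### API

Orientations are given as a 3x3 rotation matrix whose columns are the frame's x, y, z axes.
In Python, from station import r, imaging, models gives the robot as it stands. The module is installed in compiled form; this text tells all that it offers.
- The arm moves only by the tool apply_moves, never from a script. Its argument "moves" is a list of rows, each a list of 2 entries, a list of its own where there are three numbers: the shift along the tool's x, y, z in m, then the turn about the tool's z in degrees. A call has 1 to 5 rows; each row shifts and turns the commanded pose from where the row before left it, along the tool's axes as they then stand; what a row does not reach is not made up. A row lasts 1/12 s, in which the tool goes at most 41.7 mm and 7.16 degrees, less where a joint would pass 70% of its speed; a pose out of reach is approached as far as the arm can. A call is refused whole if a number of a shift passes 0.0417 or a number of a turn 7.16, either way. A call with a gripper value outside its range is refused whole. "hand" is the finger opening in m, from 0 to 0.087, set as the call begins (left out, the last holds). The fingers move at their own pace and stop on an object; the grip force is fixed at half the most. Time passes only in rows, so rows that do not move let the fingers close. It gives the time, the measured TCP pose, the force, the opening and the grip force at its end, in the units of the state.
- r.sense(): the state, without advancing time (a new reading comes with each control period).
- imaging.capture(name): name is "scene" or "top"; returns a dict with "frame" (480x640x3 uint8, blue, green, red), "intrinsics" (3x3 intrinsics, pixels), "dist" ([k1, k2, p1, p2, k3] as OpenCV has them; the pictures are not rectified), "eye" and "orientation" of the camera in the world. Camera axes: x right, y down, z forward; pixel columns grow to the right and rows downward; lengths in m; the calibration is good to about 2 mm. A picture is of the moment at which its call begins. There is no depth.
- r.finish_job(): hands the job in; it is judged then, once.
Trained networks look in a picture, given as the dict that the camera call returned (one of the last four; its "shot" number tells which), for a name from the list of things; names that differ only in an ending like _2 or _b are one class to them, and where a whole thing is asked for, a point or a joint stands for the part that bears it (a point fixed in the world has none). Each returns a list of dicts, best first, with "confidence" (0 to 1); they miss things now and then, are a little off and sometimes report something else, mostly with a low value. They report only what shows in the picture. A call takes as long as a camera call.
- models.cut_out(picture, target): "region" (480x640 bool, what is visible of it) and "extent" ([left, top, width, height] as shares, 0 to 1, of the picture: columns of its width, rows of its height, round what is visible of it).
- models.place_of(picture, target): "at" ([column, row] as shares, 0 to 1, of the picture: columns of its width, rows of its height: a listed point, or the origin of a listed thing).
The state is a dict: "time_s": time; "joints": joint angles; "joint_velocities": joint speeds; "effort": joint torques, N m; "tcp_pos": TCP position; "ee_rot": TCP orientation; "wrist_force": force on the tool from outside, world axes, zero at the start; "moment": the same for the moment, N m; "gripper_width": opening from 0.0 (shut) to 1.0 (fully open); "gripper_force": force on a finger pad.
Only numpy, scipy, OpenCV 4.12 (cv2) and the standard library are available. Lean on these libraries where they do the work, as an engineer would, in place of code of your own. Each camera call takes 0.05 s, during which the arm holds its last target. There are 200 camera calls.

## Working session

There is one attempt and no reset: what is moved stays moved. The work goes in short steps, Python scripts to look and compute and a tool call to move; the robot and the scene stay as the last step left them, time stands still between calls to the robot, and variables do not carry over. Pictures are saved under pics/ and viewed, at most 10 in all, crops included, and the job is handed in when it is done.

Besides the shell and the picture viewer there is one more tool, called after "Request:" as a command line: name --argument value ..., lists and objects as JSON in quotes. apply_moves: Moves the arm, as the interface text tells. Its arguments: {"type":"object","properties":{"moves":{"type":"array"},"hand":{"type":"number"}},"required":["moves"]}

```bash
mkdir -p pics
cat > h.py <<'E'
import numpy as np, cv2
from station import r, imaging, models
def ray(c,px):
    K=np.array(c["intrinsics"],float);d=np.array(c["dist"],float)
    p=cv2.undistortPoints(np.array([[px]],float),K,d)[0,0]
    R=np.array(c["orientation"]);return np.array(c["eye"],float),R@np.array([p[0],p[1],1.])
def onz(c,px,z):
    e,v=ray(c,px);return e+v*(z-e[2])/v[2]
def tri(rs):
    A=np.zeros((3,3));b=np.zeros(3)
    for e,v in rs:
        v=v/np.linalg.norm(v);P=np.eye(3)-np.outer(v,v);A+=P;b+=P@e
    return np.linalg.solve(A,b)
def at(c,n):
    l=models.place_of(c,n)
    return (np.array(l[0]["at"])*[640,480],l[0]["confidence"]) if l else (None,0)
E
python3 - <<'E'
from h import *
np.set_printoptions(precision=4,suppress=True)
s=r.sense();print(s["time_s"],s["tcp_pos"],s["ee_rot"],s["wrist_force"])
C={n:imaging.capture(n) for n in("scene","top")}
for n in C: cv2.imwrite(f"pics/{n}0.png",C[n]["frame"]);print(n,C[n]["eye"],np.array(C[n]["orientation"]).round(3).tolist())
for t in "pan_mouth scrap_pan lid_red lid_white lid_yellow kitchen_timer tape_roll green_mug spice_jar notebook_1".split():
    P={n:at(C[n],t) for n in C}
    print(t,[(n,p[0],round(p[1],2),onz(C[n],p[0],0)[:2] if p[0] is not None else 0) for n,p in P.items()], tri([ray(C[n],P[n][0]) for n in C]) if all(p[0] is not None for p in P.values()) else '')
E
```

```text
0.0 [0.2338 0.579  0.2214] [[ 0.9272 -0.3746 -0.0007]
 [-0.3746 -0.9272 -0.0021]
 [ 0.0001  0.0022 -1.    ]] [-0.4681  1.3902  0.2346]
scene [0.0888 0.3066 0.4948] [[-0.804, -0.305, 0.511], [-0.595, 0.434, -0.677], [-0.015, -0.848, -0.53]]
top [ 0.3115 -0.2724  1.0277] [[-0.011, -0.975, 0.223], [-1.0, 0.012, 0.002], [-0.005, -0.223, -0.975]]
pan_mouth [('scene', None, 0, 0), ('top', array([230.272, 252.   ]), 0.7, array([ 0.5397, -0.1034]))] 
scrap_pan [('scene', array([222.208, 310.704]), 0.67, array([ 0.5608, -0.0644])), ('top', array([202.112, 243.312]), 0.9, array([ 0.5565, -0.0513]))] [ 0.552  -0.0551  0.0115]
lid_red [('scene', array([374.976, 281.904]), 0.76, array([ 0.4001, -0.2721])), ('top', array([321.408, 333.984]), 0.85, array([ 0.3902, -0.2672]))] [ 0.3929 -0.2658  0.0064]
lid_white [('scene', array([329.216, 277.68 ]), 0.71, array([ 0.4717, -0.2365])), ('top', array([307.392, 285.024]), 0.64, array([ 0.4776, -0.2431]))] [ 0.4778 -0.2434 -0.0066]
lid_yellow [('scene', None, 0, 0), ('top', array([371.2  , 326.112]), 0.81, array([ 0.403 , -0.3551]))] 
kitchen_timer [('scene', array([290.688, 222.912]), 0.72, array([ 0.6485, -0.3468])), ('top', array([378.112, 383.712]), 0.88, array([ 0.3032, -0.3644]))] [ 0.4014 -0.2612  0.1416]
tape_roll [('scene', array([336.32 , 239.088]), 0.9, array([ 0.5338, -0.3489])), ('top', array([372.416, 250.992]), 0.74, array([ 0.5384, -0.3612]))] [ 0.5413 -0.3616 -0.0094]
green_mug [('scene', array([238.72, 220.8 ]), 0.89, array([ 0.7452, -0.2902])), ('top', array([332.416, 143.28 ]), 0.87, array([ 0.7484, -0.292 ]))] [ 0.7486 -0.2924 -0.0019]
spice_jar [('scene', array([289.28 , 222.576]), 0.68, array([ 0.6518, -0.3462])), ('top', array([358.976, 191.904]), 0.73, array([ 0.651 , -0.3397]))] [ 0.6483 -0.3401  0.0044]
notebook_1 [('scene', None, 0, 0), ('top', array([464.576, 327.12 ]), 0.81, array([ 0.3986, -0.5205]))]
```

View pics/top0.png

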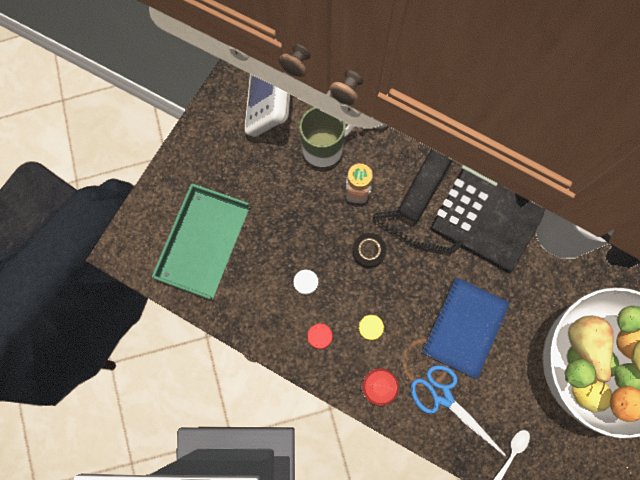

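View pics/scene0.png

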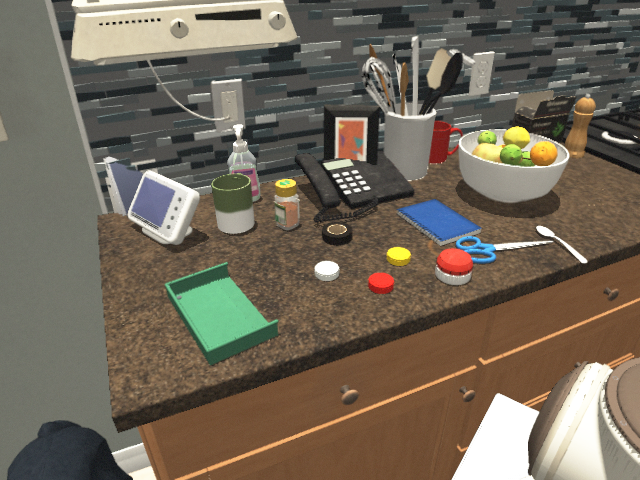

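The top view shows the green pan on the left with its mouth edge from (248,203) to (213,298). The lids are white (306,282), red (320,336) and yellow (371,327), with the tape at (369,250) and the timer at (381,386). The scene view agrees, with the red lid nearest the front edge. Next I'll refine the positions using the masks.

```bash
cat >> h.py <<'E'
def lidpos(c,n,h=0.0075):
    l=models.cut_out(c,n)
    if not l: return None,0
    m=l[0]["region"];ys,xs=np.nonzero(m)
    return onz(c,(xs.mean(),ys.mean()),h),l[0]["confidence"],m.sum()
E
python3 - <<'E'
from h import *
np.set_printoptions(precision=4,suppress=True)
c=imaging.capture("top");s=imaging.capture("scene")
for n in("lid_red","lid_white","lid_yellow"):
    print(n,lidpos(c,n),lidpos(s,n))
for n,h in(("kitchen_timer",.023),("tape_roll",.0095),):print(n,lidpos(c,n,h),lidpos(s,n,h))
for cc in(c,s):
    l=models.cut_out(cc,"scrap_pan");print(l[0]["confidence"],l[0]["extent"])
    m=l[0]["region"].astype(np.uint8)
    k=max(cv2.findContours(m,0,2)[0],key=cv2.contourArea)
    q=cv2.approxPolyDP(cv2.convexHull(k),5,True)[:,0].astype(float)
    for p in q: print(p,onz(cc,p,0)[:2],onz(cc,p,.029)[:2])
f=c["frame"][170:320,140:400];cv2.imwrite("pics/crop1.png",cv2.resize(f,None,fx=3,fy=3,interpolation=cv2.INTER_CUBIC))
E
```

```text
lid_red (array([ 0.3861, -0.2648,  0.0075]), 0.55, np.int64(449)) (array([ 0.3856, -0.2666,  0.0075]), 0.76, np.int64(449))
lid_white (array([ 0.4821, -0.2402,  0.0075]), 0.9, np.int64(448)) (array([ 0.4818, -0.2425,  0.0075]), 0.81, np.int64(407))
lid_yellow (array([ 0.399 , -0.3528,  0.0075]), 0.95, np.int64(475)) (array([ 0.3999, -0.3543,  0.0075]), 0.67, np.int64(418))
kitchen_timer (array([ 0.2986, -0.3646,  0.023 ]), 0.76, np.int64(1090)) (array([ 0.297 , -0.3605,  0.023 ]), 0.92, np.int64(1131))
tape_roll (array([ 0.5378, -0.3534,  0.0095]), 0.8, np.int64(765)) (array([ 0.5372, -0.3556,  0.0095]), 0.84, np.int64(620))
0.6 [0.2372, 0.3798, 0.15, 0.2508]
[191. 184.] [ 0.6709 -0.0261] [ 0.6608 -0.033 ]
[248. 203.] [ 0.6321 -0.134 ] [ 0.6231 -0.1379]
[211. 300.] [ 0.4523 -0.0708] [ 0.4483 -0.0765]
[152. 277.] [0.495  0.0382] [0.4898 0.0294]
0.73 [0.2614, 0.5379, 0.1744, 0.2212]
[226. 263.] [ 0.6532 -0.1631] [ 0.6201 -0.1356]
[277. 321.] [ 0.4731 -0.0973] [ 0.4506 -0.0737]
[277. 334.] [ 0.4542 -0.0752] [ 0.4328 -0.0528]
[210. 364.] [0.4914 0.0263] [0.4678 0.0427]
[166. 285.] [ 0.6905 -0.0546] [ 0.6552 -0.0335]
```

View pics/crop1.png

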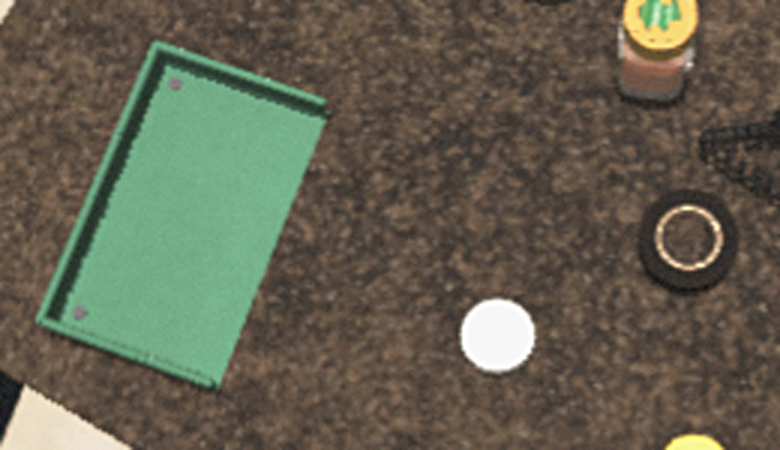

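```bash
cat >> h.py <<'E'
PC=np.array([.555,-.054]);PA=np.radians(70)
PX=np.array([np.cos(PA),np.sin(PA)]);PY=np.array([-PX[1],PX[0]])
def w(a,b): return PC+a*PX+b*PY
def pan(p): d=np.array(p[:2])-PC; return np.array([d@PX,d@PY])
def rows(pos,yaw,wps,yt,step=.04):
    """rows (tool axes) from pos/yaw through world waypoints, turning to yt (deg world)"""
    out=[];p=np.array(pos,float)
    for q in wps:
        q=np.array(q,float);n=max(1,int(np.ceil(np.linalg.norm(q-p)/step)));d=(q-p)/n
        for _ in range(n):
            c,s=np.cos(np.radians(yaw)),np.sin(np.radians(yaw))
            t=np.clip(yt-yaw,-7,7);t=round(float(t),1)
            out.append([[round(float(c*d[0]+s*d[1]),4),round(float(s*d[0]-c*d[1]),4),round(float(-d[2]),4)],round(-t,1)]);yaw+=t
        p=q
    return out,yaw
def now():
    s=r.sense();R=np.array(s["ee_rot"]);return np.array(s["tcp_pos"]),np.degrees(np.arctan2(R[1,0],R[0,0])),s
E
python3 - <<'E'
from h import *
p,y,s=now()
lid=w(-.2566,.0866);tgt=w(.02,.055);u=(tgt-lid)/np.linalg.norm(tgt-lid);a=np.degrees(np.arctan2(u[1],u[0]));print(lid,tgt,a,np.linalg.norm(tgt-lid))
st=lid-u*(.031+.009);print(st)
o,yy=rows(p,y,[[.48,.1,.2],[*st,.10]],a-180)
for i in range(0,len(o),5):print(o[i:i+5])
print(yy)
E
```

```text
[ 0.38586025 -0.26550618] [ 0.51015731 -0.01639504] 63.48253508703548 0.2783992097689934
[ 0.36800143 -0.30129811]
[[[0.0291, 0.0252, 0.0016], 7.0], [[0.032, 0.0214, 0.0016], 7.0], [[0.0343, 0.0174, 0.0016], 7.0], [[0.0362, 0.0131, 0.0016], 7.0], [[0.0375, 0.0086, 0.0016], 7.0]]
[[[0.0383, 0.0039, 0.0016], 7.0], [[0.0385, -0.0008, 0.0016], 7.0], [[0.0381, -0.0055, 0.0016], 7.0], [[0.0372, -0.0101, 0.0016], 7.0], [[0.0357, -0.0145, 0.0016], 7.0]]
[[[0.0336, -0.0188, 0.0016], 7.0], [[0.0311, -0.0227, 0.0016], 7.0], [[0.0281, -0.0263, 0.0016], 7.0], [[0.0247, -0.0296, 0.0016], 3.5], [[0.0372, -0.0072, 0.0091], 0.0]]
[[[0.0372, -0.0072, 0.0091], 0.0], [[0.0372, -0.0072, 0.0091], 0.0], [[0.0372, -0.0072, 0.0091], 0.0], [[0.0372, -0.0072, 0.0091], 0.0], [[0.0372, -0.0072, 0.0091], 0.0]]
[[[0.0372, -0.0072, 0.0091], 0.0], [[0.0372, -0.0072, 0.0091], 0.0], [[0.0372, -0.0072, 0.0091], 0.0], [[0.0372, -0.0072, 0.0091], 0.0], [[0.0372, -0.0072, 0.0091], 0.0]]
-116.48946265612673
```

Request:
apply_moves --hand 0 --moves '[[[0.029,0.025,0.002],7],[[0.032,0.021,0.002],7],[[0.034,0.017,0.002],7],[[0.036,0.013,0.002],7],[[0.0375,0.009,0.001],7]]'

```text
time_s: 2.22
tcp_pos: [0.322, 0.4076, 0.2134]
ee_rot: [[0.54, -0.842, 0.0], [-0.842, -0.54, 0.0], [0.0, -0.0, -1.0]]
wrist_force: [0.9, -0.5, 0.1]
gripper_width: 0.706
gripper_force: 0.0
```

Request:
apply_moves --moves '[[[0.038,0.004,0.002],7],[[0.0385,-0.001,0.002],7],[[0.038,-0.0055,0.002],7],[[0.037,-0.01,0.001],7],[[0.036,-0.0145,0.001],7]]'

```text
time_s: 2.63
tcp_pos: [0.4098, 0.2366, 0.2059]
ee_rot: [[-0.04, -0.999, 0.001], [-0.999, 0.04, 0.001], [-0.001, -0.001, -1.0]]
wrist_force: [0.7, 1.2, 0.7]
gripper_width: 0.325
gripper_force: 0.0
```

Request:
apply_moves --moves '[[[0.0335,-0.019,0.0016],7],[[0.031,-0.023,0.0016],7],[[0.028,-0.026,0.0016],7],[[0.025,-0.03,0.0016],3.5],[[0.037,-0.007,0.009],0]]'

```text
time_s: 3.05
tcp_pos: [0.4747, 0.064, 0.1915]
ee_rot: [[-0.448, -0.894, 0.006], [-0.894, 0.448, 0.001], [-0.003, -0.005, -1.0]]
wrist_force: [1.3, -1.1, 0.5]
gripper_width: 0.019
gripper_force: 0.0
```

Request:
apply_moves --moves '[[[0.037,-0.007,0.009],0],[[0.037,-0.007,0.009],0],[[0.037,-0.007,0.009],0],[[0.037,-0.007,0.009],0],[[0.037,-0.007,0.009],0]]'

```text
time_s: 3.47
tcp_pos: [0.4181, -0.1179, 0.1452]
ee_rot: [[-0.445, -0.895, 0.001], [-0.895, 0.445, -0.0], [-0.001, -0.001, -1.0]]
wrist_force: [0.4, -0.9, 0.5]
gripper_width: 0.005
gripper_force: 0.0
```

Request:
apply_moves --moves '[[[0.037,-0.007,0.009],0],[[0.037,-0.007,0.009],0],[[0.037,-0.007,0.009],0],[[0.037,-0.007,0.009],0],[[0.037,-0.007,0.009],0]]'

```text
time_s: 3.88
tcp_pos: [0.367, -0.2994, 0.1001]
ee_rot: [[-0.446, -0.895, 0.001], [-0.895, 0.446, -0.001], [0.0, -0.001, -1.0]]
wrist_force: [0.7, -0.4, 0.2]
gripper_width: 0.004
gripper_force: 0.0
```

Request:
apply_moves --moves '[[[0.003,0,0.03],0],[[0,0,0.03],0],[[0,0,0.01],0],[[0,0,0],0]]'

```text
time_s: 4.22
tcp_pos: [0.364, -0.2999, 0.0276]
ee_rot: [[-0.447, -0.894, -0.006], [-0.894, 0.447, 0.002], [0.0, 0.006, -1.0]]
wrist_force: [-0.1, -0.1, 0.8]
gripper_width: 0.007
gripper_force: 0.0
```

Run:
```python
from h import *
np.set_printoptions(precision=4,suppress=True)
p,y,s=now();print(p,y,pan(p),s["joints"])
c=imaging.capture("scene");cv2.imwrite("pics/s1.png",cv2.resize(c["frame"][150:390,150:490],None,fx=2,fy=2))
```

```text
[ 0.364  -0.2999  0.0276] -116.5786756238626 [-0.2964  0.0954] [-19.6868  21.9373 -34.2561  -0.0283 -34.1683  -6.8685]
```

View pics/s1.png

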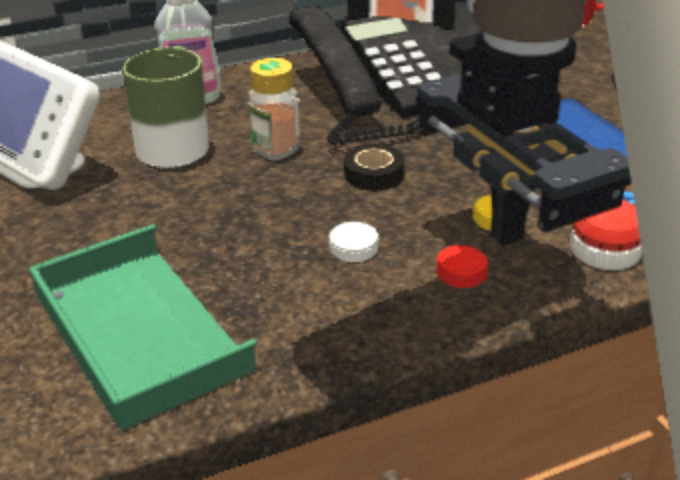

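The view shows the closed fingertips right behind the red lid, with crop positions fingertips (508,235) and lid (462,267). The yellow lid and the timer are clear. I'll shift 4 mm sideways, lower the tool and push.

Request:
apply_moves --moves '[[[0,-0.004,0.01],0],[[0,0,0.01],0],[[-0.01,0,0],0],[[-0.02,0,0],0],[[-0.02,0,0],0]]'

```text
time_s: 4.68
tcp_pos: [0.3934, -0.2567, 0.011]
ee_rot: [[-0.447, -0.895, 0.002], [-0.895, 0.447, -0.001], [-0.0, -0.002, -1.0]]
wrist_force: [0.2, 0.1, 0.5]
gripper_width: 0.007
gripper_force: 0.1
```

Request:
apply_moves --moves '[[[-0.02,0,0],0],[[-0.02,0,0],0],[[-0.02,0,0],0],[[-0.01,0,0],0],[[0,0,0],0]]'

```text
time_s: 5.1
tcp_pos: [0.4254, -0.1929, 0.0111]
ee_rot: [[-0.443, -0.897, 0.003], [-0.897, 0.443, -0.0], [-0.001, -0.003, -1.0]]
wrist_force: [-0.1, -0.4, -0.2]
gripper_width: 0.005
gripper_force: 0.0
```

```bash
cat > st.py <<'E'
from h import *
import sys
np.set_printoptions(precision=4,suppress=True)
p,y,s=now();print(p,y,"pan",pan(p),s["wrist_force"],s["time_s"])
for cn in("scene","top"):
    c=imaging.capture(cn)
    if len(sys.argv)>1: cv2.imwrite(f"pics/{sys.argv[1]}_{cn}.png",c["frame"])
    for n in("lid_red","lid_white","lid_yellow"):
        l=lidpos(c,n)
        if l[0] is not None: print(cn,n,l[0][:2],"pan",pan(l[0]),l[1:])
E
python3 st.py
```

```text
[ 0.4254 -0.1929  0.0111] -116.26580297842263 pan [-0.1749  0.0743] [-0.1406 -0.4097 -0.1872] 5.1
scene lid_red [ 0.4396 -0.1642] pan [-0.1431  0.0708] (0.56, np.int64(451))
scene lid_white [ 0.4848 -0.2282] pan [-0.1877  0.0064] (0.72, np.int64(135))
scene lid_yellow [ 0.398  -0.3587] pan [-0.34    0.0433] (0.65, np.int64(351))
top lid_white [ 0.4001 -0.3525] pan [-0.3335  0.0434] (0.65, np.int64(508))
top lid_yellow [ 0.4001 -0.353 ] pan [-0.334   0.0433] (0.92, np.int64(488))
```

Request:
apply_moves --moves '[[[-0.01,0,0.003],0],[[-0.02,0,0],0],[[-0.02,0,0],0],[[-0.02,0,0],0],[[-0.02,0,0],0]]'

```text
time_s: 5.92
tcp_pos: [0.4638, -0.113, 0.0069]
ee_rot: [[-0.447, -0.895, -0.0], [-0.895, 0.447, -0.0], [0.0, 0.0, -1.0]]
wrist_force: [0.6, -0.1, -0.3]
gripper_width: 0.004
gripper_force: 0.1
```

Request:
apply_moves --moves '[[[-0.02,0,0],0],[[-0.015,0,0],0],[[-0.01,0,0],0],[[-0.01,0,0],0],[[0,0,0],0]]'

```text
time_s: 6.33
tcp_pos: [0.489, -0.0636, 0.0071]
ee_rot: [[-0.445, -0.896, 0.001], [-0.896, 0.445, 0.0], [-0.0, -0.001, -1.0]]
wrist_force: [-0.1, -0.4, -0.3]
gripper_width: 0.006
gripper_force: 0.0
```

```bash
python3 st.py a
```

```text
[ 0.489  -0.0636  0.0071] -116.39456389748499 pan [-0.0316  0.0587] [-0.1246 -0.3521 -0.2911] 6.3333
scene lid_red [ 0.5114 -0.036 ] pan [0.002  0.0471] (0.7, np.int64(425))
scene lid_white [ 0.4816 -0.2417] pan [-0.2015  0.0047] (0.94, np.int64(373))
scene lid_yellow [ 0.3997 -0.3559] pan [-0.3368  0.0426] (0.76, np.int64(377))
top lid_white [ 0.4815 -0.2409] pan [-0.2007  0.0051] (0.8, np.int64(503))
top lid_yellow [ 0.3995 -0.3529] pan [-0.3341  0.0439] (0.59, np.int64(452))
```

View pics/a_scene.png

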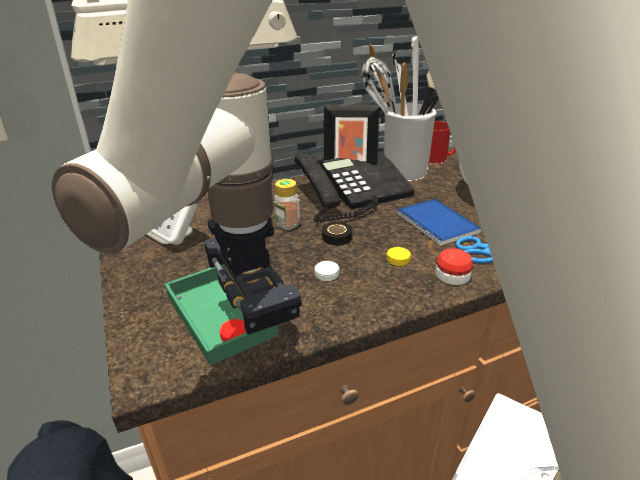

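The red lid is in the pan at (232,330), seen beside the fingertips, and needs about 18 mm more. The bystanders haven't moved.

Request:
apply_moves --moves '[[[-0.01,0,0],0],[[-0.008,0,0],0],[[0,0,0],0],[[0.015,0,0],0],[[0.015,0,-0.025],0]]'

```text
time_s: 7.15
tcp_pos: [0.4792, -0.0757, 0.0287]
ee_rot: [[-0.445, -0.895, -0.01], [-0.895, 0.445, -0.001], [0.005, 0.008, -1.0]]
wrist_force: [0.0, 0.6, 0.5]
gripper_width: 0.004
gripper_force: 0.0
```

Request:
apply_moves --moves '[[[0.03,0,-0.025],0],[[0.035,0,-0.02],0],[[0.035,0,0],0],[[0.035,0,0],0],[[0.03,0,0],0]]'

```text
time_s: 7.57
tcp_pos: [0.4073, -0.2248, 0.0777]
ee_rot: [[-0.446, -0.895, 0.001], [-0.895, 0.446, 0.0], [-0.0, -0.001, -1.0]]
wrist_force: [0.1, -0.2, 0.6]
gripper_width: 0.008
gripper_force: 0.0
```

```bash
python3 st.py
python3 - <<'E'
from h import *
p,y,s=now()
lid=w(-.2010,.0049);tgt=w(.018,-.051);u=(tgt-lid)/np.linalg.norm(tgt-lid);a=np.degrees(np.arctan2(u[1],u[0]));print(lid,tgt,a,np.linalg.norm(tgt-lid))
st=lid-u*(.031+.012);print(st,pan(st))
o,yy=rows(p,y,[[*st,.075],[*st,.007]],a-180,.03)
for i in range(0,len(o),5):print(o[i:i+5])
E
```

```text
[ 0.4073 -0.2248  0.0777] -116.51601936913124 pan [-0.211   0.0803] [ 0.0617 -0.2283  0.5963] 7.5667
scene lid_red [ 0.5178 -0.022 ] pan [0.0173 0.0459] (0.64, np.int64(501))
scene lid_white [ 0.4813 -0.2424] pan [-0.2023  0.0048] (0.55, np.int64(397))
scene lid_yellow [ 0.4002 -0.3558] pan [-0.3365  0.0422] (0.64, np.int64(386))
top lid_white [ 0.7579 -0.273 ] pan [-0.1364 -0.2656] (0.6, np.int64(2112))
top lid_yellow [ 0.3988 -0.3523] pan [-0.3337  0.0447] (0.58, np.int64(425))
[ 0.48164946 -0.24120232] [ 0.60908069 -0.05452856] 55.680938155436635 0.22602170249779122
[ 0.45740602 -0.27671648] [-0.24266414  0.01553482]
[[[0.0091, -0.0223, 0.0007], 7.0], [[0.0063, -0.0233, 0.0007], 0.9], [[0.0059, -0.0234, 0.0007], 0.0], [[-0.0, 0.0, 0.0227], 0.0], [[-0.0, 0.0, 0.0227], 0.0]]
[[[-0.0, 0.0, 0.0227], 0.0]]
```

Request:
apply_moves --moves '[[[0.009,-0.022,0],7],[[0.006,-0.023,0],0.8],[[0.006,-0.023,0],0],[[0,0,0.025],0],[[0,0,0.025],0]]'

```text
time_s: 8.38
tcp_pos: [0.4592, -0.277, 0.0276]
ee_rot: [[-0.562, -0.827, 0.005], [-0.827, 0.562, -0.001], [-0.002, -0.005, -1.0]]
wrist_force: [-0.9, 0.5, -0.6]
gripper_width: 0.001
gripper_force: 0.0
```

```bash
python3 st.py
```

```text
[ 0.4592 -0.277   0.0276] -124.22149773528682 pan [-0.2423  0.0137] [-0.9362  0.5377 -0.628 ] 8.3833
scene lid_red [ 0.517  -0.0217] pan [0.0173 0.0467] (0.62, np.int64(526))
scene lid_white [ 0.4834 -0.2446] pan [-0.2036  0.0021] (0.86, np.int64(479))
scene lid_yellow [ 0.4003 -0.3557] pan [-0.3364  0.0422] (0.89, np.int64(324))
top lid_white [ 0.3972 -0.5213] pan [-0.4931 -0.0116] (0.23, np.int64(5181))
top lid_yellow [ 0.4004 -0.3529] pan [-0.3338  0.0431] (0.87, np.int64(491))
```

Request:
apply_moves --moves '[[[0,0.001,0.01],0],[[0,0,0.01],0],[[-0.01,0,0],0],[[-0.02,0,0],0],[[-0.02,0,0],0]]'

```text
time_s: 9.2
tcp_pos: [0.4834, -0.2343, 0.0065]
ee_rot: [[-0.565, -0.825, -0.001], [-0.825, 0.565, 0.0], [0.001, 0.001, -1.0]]
wrist_force: [1.3, 0.6, -0.2]
gripper_width: 0.005
gripper_force: 0.1
```

Request:
apply_moves --moves '[[[-0.02,0,0],0],[[-0.02,0,0],0],[[-0.02,0,0],0],[[-0.02,0,0],0],[[-0.01,0,0],0]]'

```text
time_s: 9.62
tcp_pos: [0.5356, -0.1585, 0.0069]
ee_rot: [[-0.562, -0.827, 0.0], [-0.827, 0.562, -0.0], [-0.0, -0.0, -1.0]]
wrist_force: [0.5, 0.2, 0.9]
gripper_width: 0.003
gripper_force: 0.1
```

```bash
python3 st.py
```

```text
[ 0.5356 -0.1585  0.0069] -124.16194740039107 pan [-0.1048 -0.0175] [0.4751 0.2146 0.9066] 9.6167
scene lid_red [ 0.5172 -0.0233] pan [0.0159 0.046 ] (0.96, np.int64(466))
scene lid_yellow [ 0.4    -0.3557] pan [-0.3365  0.0424] (0.77, np.int64(371))
top lid_red [ 0.5116 -0.0155] pan [0.0214 0.054 ] (0.86, np.int64(491))
top lid_yellow [ 0.3995 -0.353 ] pan [-0.3341  0.0439] (0.94, np.int64(516))
```

Request:
apply_moves --moves '[[[-0.02,0,0],0],[[-0.02,0,0],0],[[-0.02,0,0],0],[[-0.01,0,0],0],[[-0.01,0,0],0]]'

```text
time_s: 10.43
tcp_pos: [0.5793, -0.0943, 0.0071]
ee_rot: [[-0.564, -0.826, -0.0], [-0.826, 0.564, -0.0], [0.0, 0.0, -1.0]]
wrist_force: [-0.5, -0.2, -0.6]
gripper_width: 0.005
gripper_force: 0.2
```

Request:
apply_moves --moves '[[[-0.008,0,0],0],[[-0.006,0,0],0],[[0,0,0],0]]'

```text
time_s: 10.68
tcp_pos: [0.5877, -0.0823, 0.0072]
ee_rot: [[-0.563, -0.827, 0.0], [-0.827, 0.563, 0.0], [-0.0, -0.0, -1.0]]
wrist_force: [0.4, 0.6, 0.2]
gripper_width: 0.005
gripper_force: 0.0
```

```bash
python3 st.py b
```

```text
[ 0.5877 -0.0823  0.0072] -124.2586943743444 pan [-0.0154 -0.0404] [0.4122 0.6357 0.2164] 10.6833
scene lid_red [ 0.5171 -0.0226] pan [0.0165 0.0464] (0.59, np.int64(494))
scene lid_white [ 0.6041 -0.0503] pan [ 0.0202 -0.0448] (0.61, np.int64(337))
scene lid_yellow [ 0.4044 -0.3472] pan [-0.327   0.0413] (0.44, np.int64(199))
top lid_red [ 0.5054 -0.0128] pan [0.0218 0.0607] (0.82, np.int64(290))
top lid_yellow [ 0.3996 -0.3529] pan [-0.334   0.0438] (0.93, np.int64(479))
```

View pics/b_scene.png

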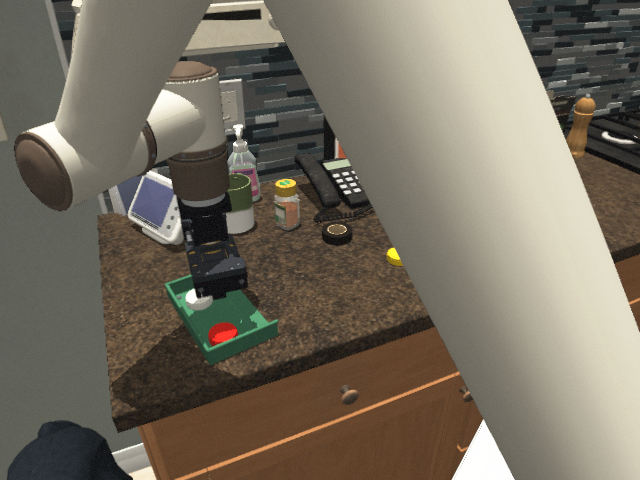

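White (200,299) and red (222,334) are both in the pan, flat. The gap between them is tight for yellow, so I'll nudge white about 10 mm towards the far side wall.

Request:
apply_moves --moves '[[[0.012,0,0],0],[[0,0.022,0],0],[[0,0.021,0],0],[[-0.018,0,0],0],[[-0.017,0,0],0]]'

```text
time_s: 11.5
tcp_pos: [0.5636, -0.0398, 0.0074]
ee_rot: [[-0.564, -0.826, -0.001], [-0.826, 0.564, -0.0], [0.001, 0.001, -1.0]]
wrist_force: [0.7, 0.3, -0.3]
gripper_width: 0.006
gripper_force: 0.0
```

Request:
apply_moves --moves '[[[0,-0.006,0],0],[[0,-0.005,0],0],[[0,-0.005,0],0],[[0,0,0],0],[[0,0.008,0],0]]'

```text
time_s: 11.92
tcp_pos: [0.5723, -0.0451, 0.0069]
ee_rot: [[-0.565, -0.825, 0.001], [-0.825, 0.565, -0.0], [-0.001, -0.001, -1.0]]
wrist_force: [-0.4, 0.2, -0.3]
gripper_width: 0.004
gripper_force: 0.0
```

Request:
apply_moves --moves '[[[0.02,0,0],0],[[0.03,0,-0.02],0],[[0.03,0,-0.03],0],[[0.03,0,-0.02],0],[[0.03,0,0],0]]'

```text
time_s: 12.33
tcp_pos: [0.494, -0.1605, 0.0807]
ee_rot: [[-0.562, -0.827, 0.008], [-0.827, 0.562, -0.001], [-0.004, -0.007, -1.0]]
wrist_force: [0.7, -0.1, -0.3]
gripper_width: 0.008
gripper_force: 0.0
```

```bash
python3 st.py
python3 - <<'E'
from h import *
p,y,s=now()
lid=w(-.335,.0432);tgt=w(.018,-.003);u=(tgt-lid)/np.linalg.norm(tgt-lid);a=np.degrees(np.arctan2(u[1],u[0]));print(lid,tgt,a,np.linalg.norm(tgt-lid))
st=lid-u*(.031+.012);print(st,pan(st))
o,yy=rows(p,y,[[*st,.078],[*st,.027]],a-180,.04)
for i in range(0,len(o),5):print(o[i:i+5])
E
```

```text
[ 0.494  -0.1605  0.0807] -124.21530583187212 pan [-0.1209  0.0209] [ 0.662  -0.0835 -0.2971] 12.3333
scene lid_red [ 0.5175 -0.0228] pan [0.0165 0.0459] (0.58, np.int64(484))
scene lid_white [ 0.6112 -0.0603] pan [ 0.0133 -0.0549] (0.71, np.int64(522))
scene lid_yellow [ 0.3993 -0.356 ] pan [-0.337  0.043] (0.81, np.int64(384))
top lid_red [ 0.5108 -0.0153] pan [0.0213 0.0548] (0.98, np.int64(451))
top lid_white [ 0.5003 -0.0251] pan [0.0085 0.0613] (0.59, np.int64(1118))
top lid_yellow [ 0.3993 -0.3524] pan [-0.3337  0.0442] (0.92, np.int64(513))
[ 0.39982853 -0.35402176] [ 0.56397544 -0.03811159] 62.54361324647192 0.3560104492848489
[ 0.38000238 -0.39217833] [-0.37763639  0.04878017]
[[[0.0367, -0.0054, -0.0003], -6.8], [[0.037, -0.001, -0.0003], 0.0], [[0.037, -0.001, -0.0003], 0.0], [[0.037, -0.001, -0.0003], 0.0], [[0.037, -0.001, -0.0003], 0.0]]
[[[0.037, -0.001, -0.0003], 0.0], [[0.037, -0.001, -0.0003], 0.0], [[-0.0, 0.0, 0.0255], 0.0], [[-0.0, 0.0, 0.0255], 0.0]]
```

Request:
apply_moves --moves '[[[0.037,-0.005,0],-6.8],[[0.037,-0.001,0],0],[[0.037,-0.001,0],0],[[0.037,-0.001,0],0],[[0.037,-0.001,0],0]]'

```text
time_s: 13.15
tcp_pos: [0.4111, -0.3255, 0.0762]
ee_rot: [[-0.462, -0.887, -0.001], [-0.887, 0.462, 0.0], [0.0, 0.001, -1.0]]
wrist_force: [1.0, -0.1, -0.8]
gripper_width: -0.001
gripper_force: 0.0
```

Request:
apply_moves --moves '[[[0.037,-0.001,0],0],[[0.037,-0.001,0],0],[[0,0,0.025],0],[[0,0,0.025],0],[[0,0,0],0]]'

```text
time_s: 13.57
tcp_pos: [0.3756, -0.3895, 0.022]
ee_rot: [[-0.466, -0.885, -0.008], [-0.885, 0.466, 0.006], [-0.001, 0.01, -1.0]]
wrist_force: [-1.6, -0.2, 0.0]
gripper_width: 0.003
gripper_force: 0.0
```

```bash
python3 st.py
```

```text
[ 0.3756 -0.3895  0.022 ] -117.77858138799685 pan [-0.3766  0.0538] [-1.5515 -0.2117  0.0167] 13.5667
scene lid_red [ 0.517  -0.0224] pan [0.0167 0.0465] (0.81, np.int64(499))
scene lid_white [ 0.6115 -0.0595] pan [ 0.0142 -0.0549] (0.55, np.int64(535))
scene lid_yellow [ 0.3998 -0.3561] pan [-0.337   0.0425] (0.78, np.int64(378))
top lid_red [ 0.5109 -0.0157] pan [0.0209 0.0545] (0.92, np.int64(478))
top lid_white [ 0.6097 -0.0556] pan [ 0.0172 -0.052 ] (0.83, np.int64(454))
top lid_yellow [ 0.3895 -0.3424] pan [-0.3276  0.0569] (0.49, np.int64(95))
```

Request:
apply_moves --moves '[[[0,-0.004,0.008],0],[[0,0,0.007],0],[[-0.005,0,0],0],[[-0.01,0,0],0],[[-0.02,0,0],0]]'

```text
time_s: 14.38
tcp_pos: [0.3981, -0.3623, 0.0112]
ee_rot: [[-0.466, -0.885, -0.001], [-0.885, 0.466, 0.0], [0.0, 0.001, -1.0]]
wrist_force: [0.2, -0.6, -0.4]
gripper_width: 0.006
gripper_force: 0.1
```

Request:
apply_moves --moves '[[[-0.02,0,0],0],[[-0.02,0,0],0],[[-0.02,0,0],0],[[-0.02,0,0],0],[[-0.01,0,0],0]]'

```text
time_s: 14.8
tcp_pos: [0.4413, -0.2804, 0.0117]
ee_rot: [[-0.462, -0.887, 0.0], [-0.887, 0.462, -0.0], [-0.0, -0.0, -1.0]]
wrist_force: [0.9, -0.0, 0.6]
gripper_width: 0.007
gripper_force: 0.1
```

```bash
python3 st.py
```

```text
[ 0.4413 -0.2804  0.0117] -117.52137662127069 pan [-0.2516  0.0294] [ 0.8688 -0.0225  0.5656] 14.8
scene lid_red [ 0.5177 -0.0226] pan [0.0168 0.0458] (0.92, np.int64(466))
scene lid_white [ 0.6112 -0.0604] pan [ 0.0132 -0.055 ] (0.57, np.int64(473))
scene lid_yellow [ 0.4549 -0.2526] pan [-0.2209  0.0261] (0.93, np.int64(409))
top lid_white [ 0.6255 -0.0578] pan [ 0.0205 -0.0676] (0.4, np.int64(81))
```

Request:
apply_moves --moves '[[[-0.01,0,0.004],0],[[-0.02,0.0003,0],0],[[-0.02,0.0003,0],0],[[-0.02,0.0003,0],0],[[-0.02,0.0003,0],0]]'

```text
time_s: 15.62
tcp_pos: [0.4811, -0.2013, 0.0073]
ee_rot: [[-0.465, -0.885, -0.0], [-0.885, 0.465, 0.0], [0.0, 0.0, -1.0]]
wrist_force: [0.4, 0.1, 0.5]
gripper_width: 0.009
gripper_force: 0.1
```

Request:
apply_moves --moves '[[[-0.02,0.0003,0],0],[[-0.02,0.0003,0],0],[[-0.02,0.0003,0],0],[[-0.02,0.0003,0],0],[[-0.01,0,0],0]]'

```text
time_s: 16.03
tcp_pos: [0.5227, -0.1202, 0.0074]
ee_rot: [[-0.463, -0.886, 0.001], [-0.886, 0.463, -0.0], [-0.0, -0.0, -1.0]]
wrist_force: [-0.1, -0.4, 1.0]
gripper_width: 0.003
gripper_force: 0.1
```

```bash
python3 st.py
```

```text
[ 0.5227 -0.1202  0.0074] -117.57538263192866 pan [-0.0733  0.0077] [-0.0678 -0.3753  0.9667] 16.0333
scene lid_red [ 0.5171 -0.0232] pan [0.0159 0.0461] (0.57, np.int64(476))
scene lid_white [ 0.6104 -0.0603] pan [ 0.013  -0.0542] (0.57, np.int64(502))
scene lid_yellow [ 0.5371 -0.0927] pan [-0.0425  0.0036] (0.66, np.int64(440))
top lid_red [ 0.5113 -0.015 ] pan [0.0217 0.0544] (0.66, np.int64(455))
```

Request:
apply_moves --moves '[[[-0.015,0,0],0],[[-0.015,0,0],0],[[-0.012,0,0],0],[[-0.01,0,0],0],[[-0.008,0,0],0]]'

```text
time_s: 16.85
tcp_pos: [0.5504, -0.0673, 0.0076]
ee_rot: [[-0.463, -0.886, 0.0], [-0.886, 0.463, 0.0], [-0.0, -0.0, -1.0]]
wrist_force: [-0.5, 0.2, 1.2]
gripper_width: 0.004
gripper_force: 0.1
```

Request:
apply_moves --moves '[[[0,0,0],0],[[0.015,0,0],0],[[0.02,0,0],0],[[0.03,0,-0.02],0],[[0.03,0,-0.03],0]]'

```text
time_s: 17.27
tcp_pos: [0.502, -0.1534, 0.0548]
ee_rot: [[-0.464, -0.886, -0.008], [-0.886, 0.464, 0.001], [0.003, 0.008, -1.0]]
wrist_force: [1.2, -0.5, 0.5]
gripper_width: 0.003
gripper_force: 0.0
```

Request:
apply_moves --moves '[[[0.03,0.02,-0.03],0],[[0.03,0.02,-0.03],0],[[0.03,0.02,-0.02],0],[[0.03,0.02,0],0],[[0,0,0],0]]'

```text
time_s: 17.68
tcp_pos: [0.3799, -0.2192, 0.1311]
ee_rot: [[-0.469, -0.883, -0.001], [-0.883, 0.469, 0.002], [-0.001, 0.002, -1.0]]
wrist_force: [0.7, 0.2, 0.5]
gripper_width: 0.004
gripper_force: 0.0
```

```bash
python3 st.py c
python3 - <<'E'
import cv2
for n,(a,b,c,d) in dict(scene=(200,380,140,480),top=(170,400,130,430)).items():
    cv2.imwrite(f"pics/c2_{n}.png",cv2.resize(cv2.imread(f"pics/c_{n}.png")[a:b,c:d],None,fx=2.3,fy=2.3,interpolation=cv2.INTER_CUBIC))
E
```

```text
[ 0.3799 -0.2192  0.1311] -117.98095043100514 pan [-0.2151  0.1081] [0.6688 0.1863 0.513 ] 17.6833
scene lid_red [ 0.5174 -0.0218] pan [0.0174 0.0463] (0.55, np.int64(437))
scene lid_white [ 0.6126 -0.0615] pan [ 0.0127 -0.0567] (0.74, np.int64(444))
scene lid_yellow [ 0.5661 -0.0381] pan [ 0.0188 -0.005 ] (0.7, np.int64(578))
top lid_white [ 0.6099 -0.0549] pan [ 0.0179 -0.0519] (0.68, np.int64(430))
top lid_yellow [ 0.5656 -0.0338] pan [ 0.0226 -0.003 ] (0.55, np.int64(431))
```

View pics/c2_scene.png

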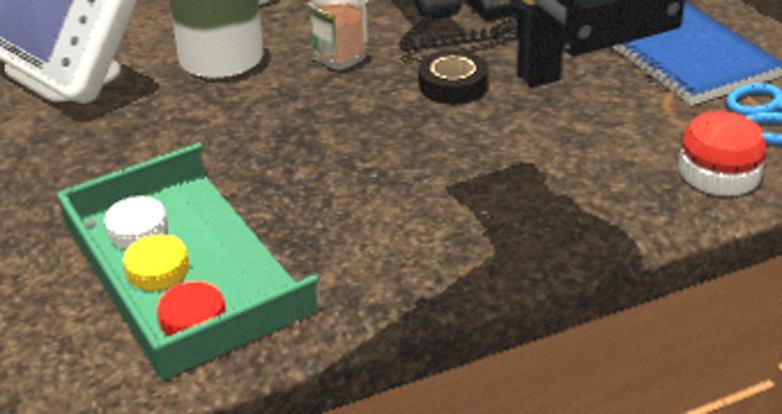

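View pics/c2_top.png

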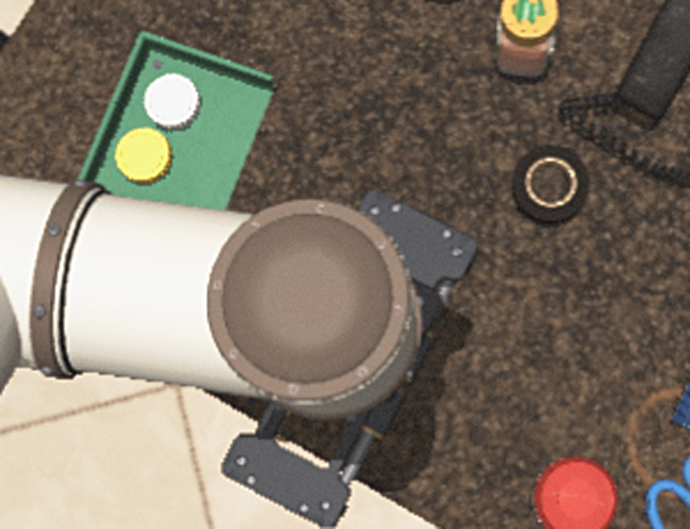

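The scene crop shows white (136,222), yellow (155,262) and red (191,308) lying flat and fully inside the pan, about 18 mm past its centre. The timer, tape, jar and mug are where they were, and the arm is clear, so I'm handing in.

```bash
python3 -c "
from station import r
print(r.finish_job())"
```

```text
the job is handed in; nothing more can be done
None
```

I swept the red, white and yellow lids into the scrap pan in that order; the last pictures show all three flat and fully inside, with the bystanders I could see unmoved, and I handed the job in at about 18 s of the 72 s allowed.

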